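# Stand up the stock card and hold a spring clip open around its edge

### The job

Lift the cardboard stock card out of the low rack and set it down upright in the slot on top of the narrow raised stand, centred, without dropping it, and let go. Then pick up the large spring clip by its two handles, squeeze it wide open and hold it in the air with its open jaws about half-way up the card's upright edge on the robot's side, around that edge, one jaw on each side and touching neither the card nor the stand, so that a colleague can slip a note in; finish while still holding it open like that. Leave the tape ring, the small clip and the jar where they stand.

Things in the scene. Friction and masses are not known exactly. Their poses are not given: they have to be found in the camera images.
- card_mid (a point): Stock card: stiff cardboard panel 100 mm long (its x), 8 mm thick (y), 100 mm high (z, up), about 70 g, paper on both faces, ends and faces alike; the point is its centre, half-way up. It starts upright in the rack's slot, lengthwise along it, lower edge 10 mm and top 110 mm above the table.
- rack: Low fixed plywood rack, base 90 x 70 mm, 39 mm high over all, with one slot along its x (12 mm wide, 18 mm deep, flared above); origin at the centre of its underside.
- stand_slot (a point): Centre of the slot's floor on the raised stand, 70 mm above the table. The slot runs along this point's x, which points away from the robot (within 0.3 rad of world x); 12 mm wide, 14 mm deep, 50 mm long, ends open, mouth flared to 22 mm, topping out 95 mm above the table. The card in it overhangs 25 mm at each end, its centre 50 mm above this point.
- stand: The fixed raised stand: 90 x 90 x 8 mm foot, slim column 30 x 22 mm, slotted wooden head 50 x 30 mm; origin at the centre of its underside, same axes as the slot.
- clip_mid (a point): Large steel spring clip, 80 g, 40 mm high, on its side on the table, pivot axis upright (z). The point is on the pivot, half-way up. x points to the jaws, which reach 55 mm ahead; the flat handles lie 14 to 58 mm behind. Squeeze 38 mm behind the pivot, along y: 46 mm over the handles' backs there when shut (splayed 0.25 rad each), 28 mm and parallel when fully squeezed.
- clip_tip_a (a point): Inner corner of one jaw's end (clip's +y side), 54 mm ahead of the pivot, half-way up. This half carries the clip's frame, so in the gaping clip the frame of the pivot point is turned by half the joint value from the clip's middle line.
- clip_tip_b (a point): Inner corner of the other jaw's end (-y side), 54 mm ahead of the pivot, half-way up. The jaw ends are 2 mm apart when shut and 28 mm when fully open.
- clip_lever (a joint): Opening of the clip in rad: 0 shut, 0.5 fully squeezed (a stop). A spring shuts it; the squeeze at the handles rises from about 4 N to about 8 N, more does no harm.
- tape: Bystander, loose, to be left alone: grey tape core lying flat: ring 52 mm across, 20 mm high; origin at the centre of its underside
- small_clip: Bystander, loose, to be left alone: small steel clip, about 45 mm long and 15 mm high, NOT the one to use; origin at the centre of its underside
- jar: Bystander, loose, to be left alone: jar 64 mm across, 85 mm high; origin at the centre of its underside
Not all that is in view belongs to the job. Of the things shaped like the part that bears card_mid, the cardboard one is meant.

How it is judged:
By the outcome, as a careful person would: the job done as asked, in the order asked, and still so for the second after the job is handed in, while the arm keeps its last pose, push and grip.
It also fails if it takes over 61 s, if anything falls off the work surface, if the arm or the gripper's body presses on something with over 40 N, if the wrist force passes 120 N, or if a joint passes its speed limit or range.

### The arm

A 6-joint arm with a two-finger parallel gripper is mounted at the origin on the work surface. World frame = base frame: x ahead of the robot, y to its left, z up, the work surface at z = 0. Lengths are in m, angles in rad, forces in N, time in s.
With the tool pointing down it reaches from about 0.35 to 0.975 m from the base axis. Payload 7.1 kg.
Tool frame: the origin (TCP) lies midway between the tips of the shut fingers; the grasp point (between the pads) lies 19 mm behind it; z points along the fingers, x is the direction in which the jaws open and shut, and the axes are right-handed (so a half turn about z gives the same grasp; the last joint's range is limited). The gripper opens to 88 mm and grips with 3 to 60 N. Pads are 20 mm wide; open, the fingers measure 115 mm over their backs; the gripper's body (75 mm by 178 mm) begins 61 mm behind the grasp point.
Start: joints at [-1.331, 0.423, 1.63, -0, 1.089, -0.019], TCP at [0.16, -0.604, 0.191] pointing down, gripper open.
Joint ranges: [-3, 3], [-0.9, 2.11], [0.09, 2.58], [-1.31, 4.45], [0.11, 2.69], [-2.54, 2.54]. Speed limits (rad/s): [2.39, 2.39, 3.01, 3.14, 3.14, 3.14].

### API

Orientations are given as a unit quaternion [w, x, y, z].
In Python, from station import move_pose, movel, movej, command_gripper, wait, inverse_kinematics, read_camera, camera_info, MotionError, job_done, get_time, get_joint_pos, get_qvel, get_effort, get_tcp_pos, get_ee_rot, get_ft_force, get_ft_torque, get_grip_width gives the robot as it stands. Calls block until the motion is done:
- move_pose(position, orientation): joint-space move of the TCP to a pose.
- movel(position, frame=None, v=0.15, until_force=None): straight line of the TCP; frame=None keeps the orientation; v is the mean speed in m/s. With until_force (N) it stops when the force on the tool has changed by that much, and returns True; else False.
- movej(angles): joint-space move.
- command_gripper(opening): opening from 0.0 (shut) to 1.0 (fully open); the grip force is fixed at half the most; returns when the fingers have stopped.
- wait(seconds).
- inverse_kinematics(position, orientation): joint angles nearest the present ones, or None.
- read_camera(name): name is "side" or "top"; returns the picture (400x640x3 uint8, red, green, blue); there is no depth.
- camera_info(name): a dict with "intrinsics" (3x3 intrinsics, pixels), "T" (4x4, takes a point from camera to world coordinates). Camera axes: x right, y up, looking along -z (the intrinsics and any distortion apply to the point x, -y, -z); pixel columns grow to the right and rows downward; lengths in m; the calibration is good to about 2 mm. A picture is of the moment at which its call begins. camera_info takes no time and is no camera call.
A pose or a line that the arm cannot do raises MotionError and nothing moves.
- job_done(): hands the job in, once; it reports no verdict.
Readings, each from a call of its own:
- get_time(): time.
- get_joint_pos(): joint angles.
- get_qvel(): joint speeds.
- get_effort(): joint torques, N m.
- get_tcp_pos(): TCP position.
- get_ee_rot(): TCP orientation.
- get_ft_force(): force on the tool from outside, world axes, zero at the start.
- get_ft_torque(): the same for the moment, N m.
- get_grip_width(): opening from 0.0 (shut) to 1.0 (fully open).
Only numpy, scipy, OpenCV 4.12 (cv2) and the standard library are available. Lean on these libraries where they do the work, as an engineer would, in place of code of your own. Each camera call takes 0.05 s, during which the arm holds its last target.

## Working session

There is one attempt and no reset: what is moved stays moved. The work goes in short steps, each a Python script; the robot and the scene stay as the last script left them, time stands still between calls to the robot, and variables do not carry over. Pictures are saved under pics/ and viewed, and the job is handed in when it is done.

```bash
ls; mkdir -p pics; python3 - <<'E'
from station import *
import cv2, numpy as np
np.set_printoptions(precision=4,suppress=True)
for n in ["side","top"]:
    im=read_camera(n); cv2.imwrite(f"pics/{n}0.png",im[:,:,::-1]); c=camera_info(n); print(n,c)
print(get_time(),get_tcp_pos(),get_ee_rot(),get_grip_width())
E
```

```text
pics
side {'intrinsics': array([[386.584 ,   0.    , 316.6276],
       [  0.    , 386.584 , 200.5039],
       [  0.    ,   0.    ,   1.    ]]), 'T': array([[-0.8357,  0.3757, -0.4005,  0.1787],
       [-0.5492, -0.5742,  0.6072,  0.4804],
       [-0.0018,  0.7274,  0.6862,  0.7206],
       [ 0.    ,  0.    ,  0.    ,  1.    ]])}
top {'intrinsics': array([[390.553 ,   0.    , 320.4584],
       [  0.    , 390.553 , 199.0157],
       [  0.    ,   0.    ,   1.    ]]), 'T': array([[-0.021 ,  0.9834, -0.1801,  0.3929],
       [-0.9997, -0.0185,  0.0154, -0.0674],
       [ 0.0119,  0.1804,  0.9835,  1.0307],
       [ 0.    ,  0.    ,  0.    ,  1.    ]])}
0.1 [ 0.1598 -0.6037  0.1907] [-0.0004  0.7924 -0.61   -0.0005] 1.0007745841036377
```

View pics/side0.png

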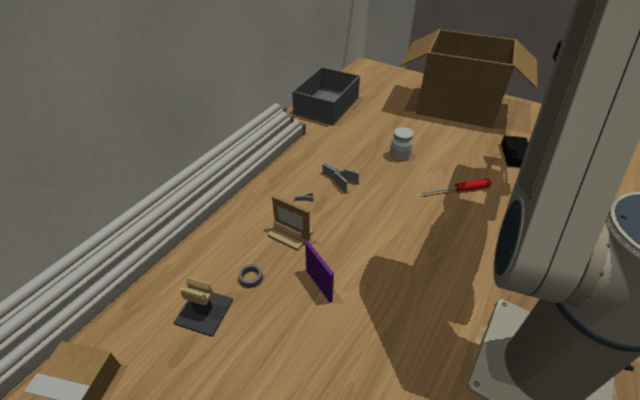

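View pics/top0.png

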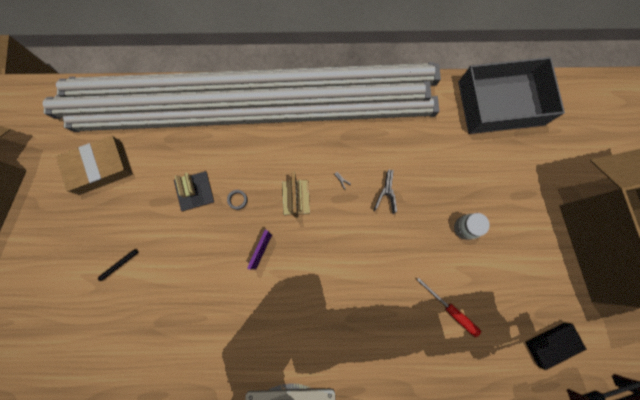

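The brown panel in the rack is at side (291,217), top (296,195). The purple panel standing alone is at side (319,271), top (260,248). The purple one has the same shape but isn't cardboard, so the brown one is meant. The large clip is at top (388,192) and the small one at (342,181). I'll enlarge crops to confirm.

```bash
python3 - <<'E'
import cv2, numpy as np
t=cv2.imread("pics/top0.png"); s=cv2.imread("pics/side0.png")
def crop(im,x0,y0,x1,y1,k): return cv2.resize(im[y0:y1,x0:x1],None,fx=k,fy=k,interpolation=cv2.INTER_CUBIC)
cv2.imwrite("pics/c1.png",crop(t,160,150,320,270,5))
cv2.imwrite("pics/c2.png",crop(s,160,180,360,330,4))
a=crop(t,330,160,410,220,5);b=crop(s,285,150,365,210,5)
cv2.imwrite("pics/c3.png",np.hstack([a,b]))
E
```

```text
(no output)
```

View pics/c1.png

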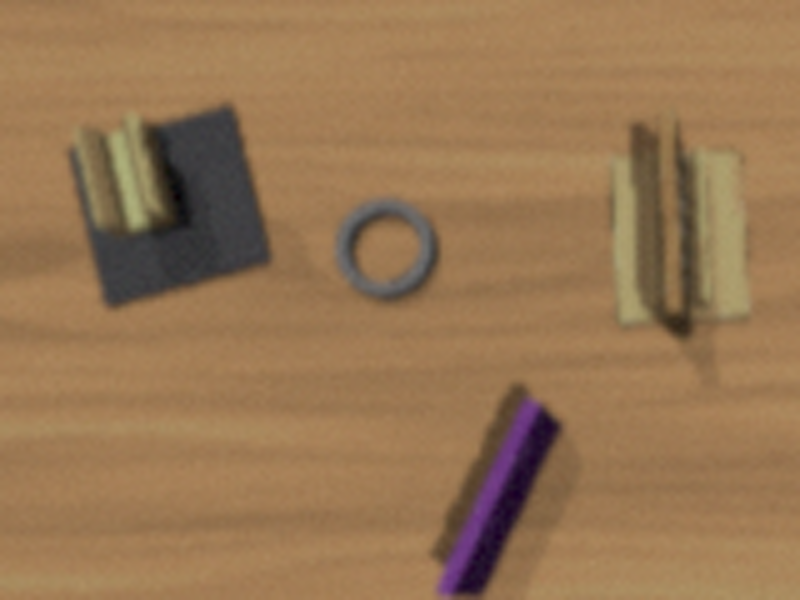

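View pics/c2.png

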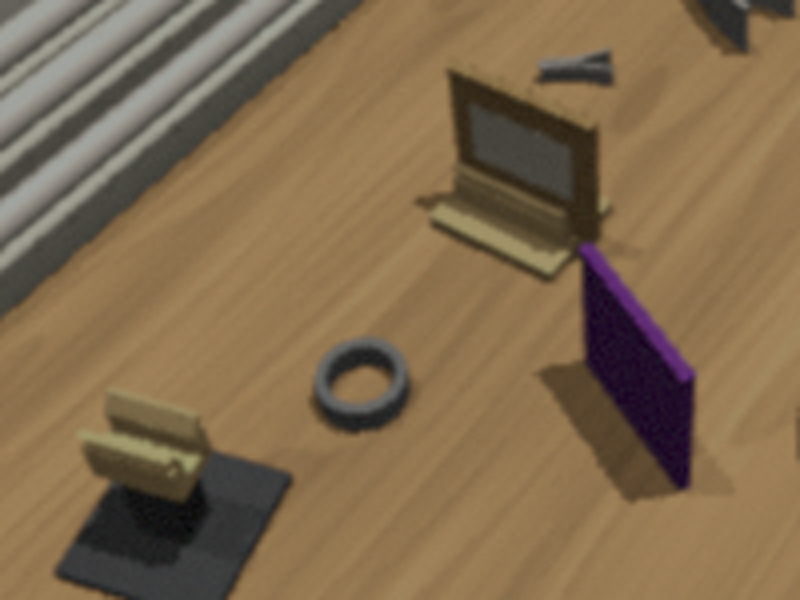

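View pics/c3.png

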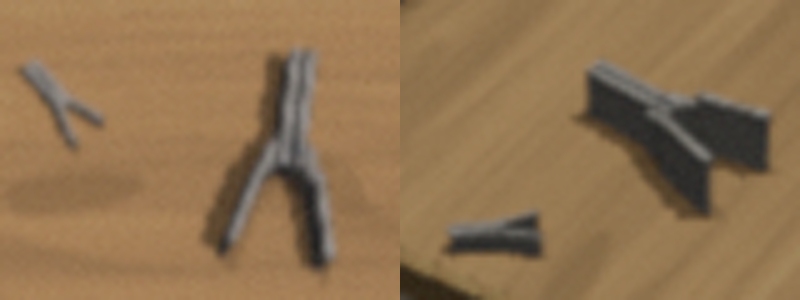

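Confirmed: the panel in the rack is brown cardboard with paper on its face, and the purple one is a plain decoy. The large clip is the right-hand, bigger one. Next I'll measure corners on larger crops.

```bash
cat > h.py <<'E'
import cv2, numpy as np
from station import camera_info
np.set_printoptions(precision=4,suppress=True)
def ray(n,u,v):
    c=camera_info(n);K=c["intrinsics"];T=c["T"]
    d=np.array([(u-K[0,2])/K[0,0],-(v-K[1,2])/K[1,1],-1.]); d=T[:3,:3]@d
    return T[:3,3],d/np.linalg.norm(d)
def plane(n,u,v,z):
    o,d=ray(n,u,v); return o+d*(z-o[2])/d[2]
def proj(n,p):
    c=camera_info(n);K=c["intrinsics"];T=c["T"]
    q=T[:3,:3].T@(np.asarray(p)-T[:3,3]); return K[0,2]-K[0,0]*q[0]/q[2], K[1,2]+K[1,1]*q[1]/q[2]
def tri(a,b): # a top px, b side px
    o1,d1=ray("top",*a);o2,d2=ray("side",*b)
    A=np.stack([d1,-d2],1);s=np.linalg.lstsq(A,o2-o1,rcond=None)[0]
    p,q=o1+s[0]*d1,o2+s[1]*d2
    return (p+q)/2,np.linalg.norm(p-q)
def zoom(src,name,x0,y0,w,h,k):
    im=cv2.imread(src)[y0:y0+h,x0:x0+w]
    im=cv2.resize(im,None,fx=k,fy=k,interpolation=cv2.INTER_CUBIC)
    im=cv2.convertScaleAbs(im,alpha=1.3,beta=10)
    for i in range(0,w,5):
        x=int((i+.5)*k);cv2.line(im,(x,0),(x,6),(0,0,255),1);cv2.putText(im,str(x0+i),(x-10,18),0,.38,(0,0,255),1)
    for i in range(0,h,5):
        y=int((i+.5)*k);cv2.line(im,(0,y),(6,y),(0,0,255),1);cv2.putText(im,str(y0+i),(8,y+4),0,.38,(0,0,255),1)
    cv2.imwrite(name,im)
E
python3 - <<'E'
from h import *
zoom("pics/top0.png","pics/t_card.png",270,165,50,60,10)
zoom("pics/side0.png","pics/s_card.png",260,190,60,60,10)
zoom("pics/top0.png","pics/t_st.png",168,160,56,56,10)
zoom("pics/side0.png","pics/s_st.png",170,270,70,70,8)
zoom("pics/top0.png","pics/t_cl.png",365,160,45,60,10)
zoom("pics/side0.png","pics/s_cl.png",315,155,50,40,14)
E
```

```text
(no output)
```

View pics/t_card.png

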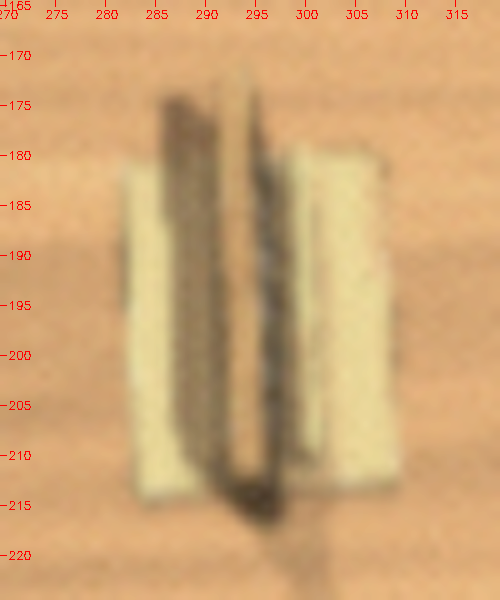

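View pics/s_card.png

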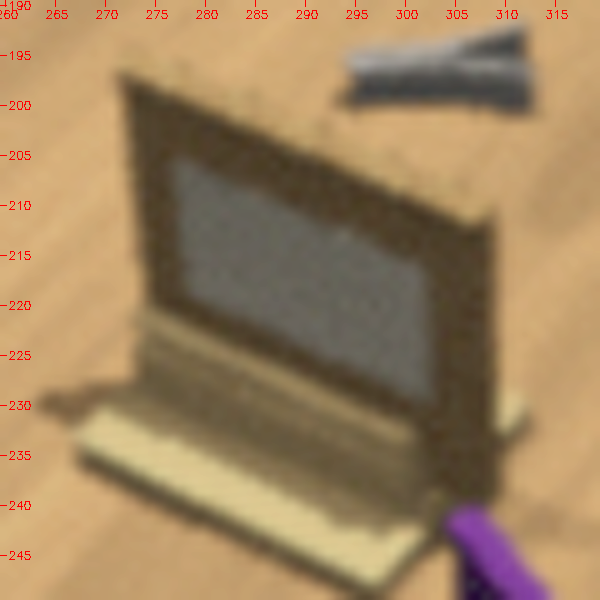

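View pics/t_st.png

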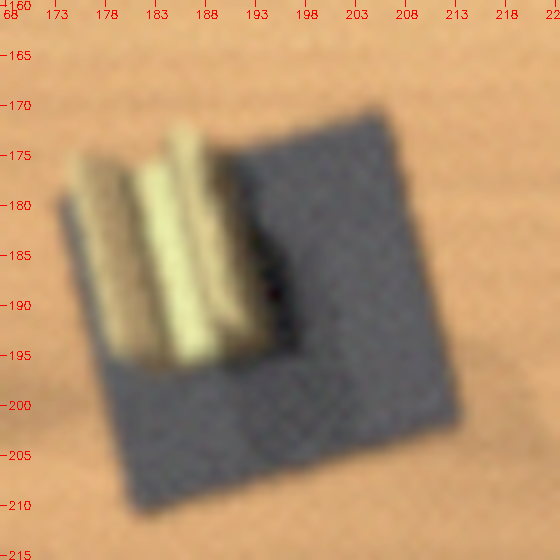

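View pics/s_st.png

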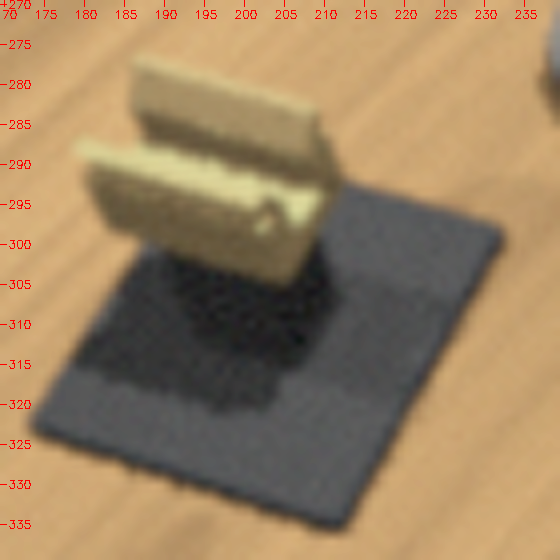

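View pics/t_cl.png

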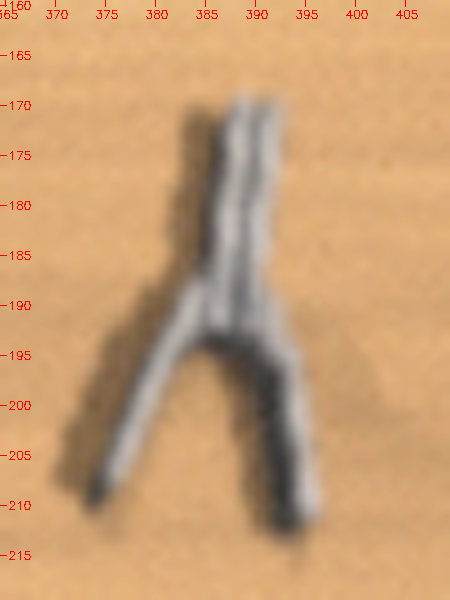

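View pics/s_cl.png

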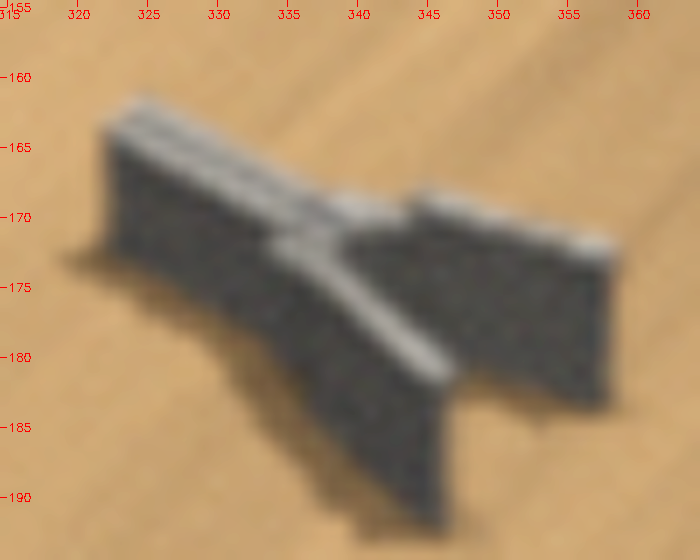

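```bash
python3 - <<'E'
from h import *
print("card +y face top far/near")
for a,b in [((291.7,171.5),(271.5,197)),((292.6,212.3),(306.7,212.2))]: print(*tri(a,b), plane("top",*a,.11),plane("side",*b,.11))
print("top strip mid",plane("top",293.4,171.5,.11),plane("top",294.2,212.4,.11))
print("foot")
for a,b in [((205.5,170.5),(232,298.5)),((213.5,202),(212,335.5)),((182,211),(174,323))]: print(*tri(a,b),plane("top",*a,.008),plane("side",*b,.008))
print("head -y ridge far/near; ")
for a,b in [((187,172),(186.5,277)),((193.,194),(209,284))]: print(*tri(a,b))
print("clip jaw end, handles +y,-y")
for a,b in [((390.3,169.8),(324,162.3)),((375.5,208.5),(346,181.5)),((396,211.3),(358,172.5))]: print(*tri(a,b),plane("top",*a,.04),plane("side",*b,.04))
E
```

```text
card +y face top far/near
[ 0.6308 -0.0136  0.1085] 0.0005449249093104955 [ 0.6307 -0.0135  0.11  ] [ 0.6294 -0.0124  0.11  ]
[ 0.531  -0.0147  0.1119] 0.001390951339838952 [ 0.5306 -0.0149  0.11  ] [ 0.5328 -0.016   0.11  ]
top strip mid [ 0.6306 -0.0176  0.11  ] [ 0.5303 -0.0187  0.11  ]
foot
[ 0.6272  0.2072 -0.0015] 0.08245860170427716 [0.6639 0.224  0.008 ] [0.5785 0.2008 0.008 ]
[ 0.6124  0.2425 -0.125 ] 0.02552970556945917 [0.5775 0.2001 0.008 ] [0.5545 0.2847 0.008 ]
[0.5784 0.2964 0.0452] 0.07527814826846999 [0.5549 0.2822 0.008 ] [0.6375 0.3072 0.008 ]
head -y ridge far/near; 
[0.6393 0.2459 0.0911] 0.0008435743751474327
[0.5872 0.2317 0.0904] 0.008665058447764839
clip jaw end, handles +y,-y
[ 0.6482 -0.2684  0.0383] 0.0021592922442212436 [ 0.6487 -0.2676  0.04  ] [ 0.6459 -0.2668  0.04  ]
[ 0.5469 -0.2228  0.0453] 0.001775229956262631 [ 0.5469 -0.224   0.04  ] [ 0.5506 -0.228   0.04  ]
[ 0.5389 -0.2752  0.0442] 0.0019479164260424852 [ 0.5386 -0.2764  0.04  ] [ 0.542  -0.2796  0.04  ]
```

```bash
cat > ov.py <<'E'
from h import *
def over(src,cam,out,x0,y0,w,h,k,segs):
    zoom(src,out,x0,y0,w,h,k); im=cv2.imread(out)
    for p,q,c in segs:
        a=proj(cam,p);b=proj(cam,q); f=lambda t:(int(round((t[0]-x0+.5)*k)),int(round((t[1]-y0+.5)*k)))
        cv2.line(im,f(a),f(b),c,1,cv2.LINE_AA)
    return im
def rect(cx,cy,yaw,L,W,z,c):
    R=np.array([[np.cos(yaw),-np.sin(yaw)],[np.sin(yaw),np.cos(yaw)]])
    P=[np.r_[np.array([cx,cy])+R@np.array([a*L/2,b*W/2]),z] for a,b in [(1,1),(1,-1),(-1,-1),(-1,1)]]
    return [(P[i],P[(i+1)%4],c) for i in range(4)]
E
python3 - <<'E'
from ov import *
cx,cy,yaw=.6088,.2533,.27
s=rect(cx,cy,yaw,.09,.09,.008,(0,0,255))+rect(cx,cy,yaw,.05,.03,.095,(255,0,0))+rect(cx,cy,yaw,.05,.022,.095,(0,255,0))+rect(cx,cy,yaw,.09,.09,0,(0,255,255))
a=over("pics/top0.png","top","pics/x.png",168,160,50,56,8,s)
b=over("pics/side0.png","side","pics/x.png",170,270,49,56,8,s)
cv2.imwrite("pics/ov1.png",np.hstack([a,b]))
E
```

```text
(no output)
```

View pics/ov1.png

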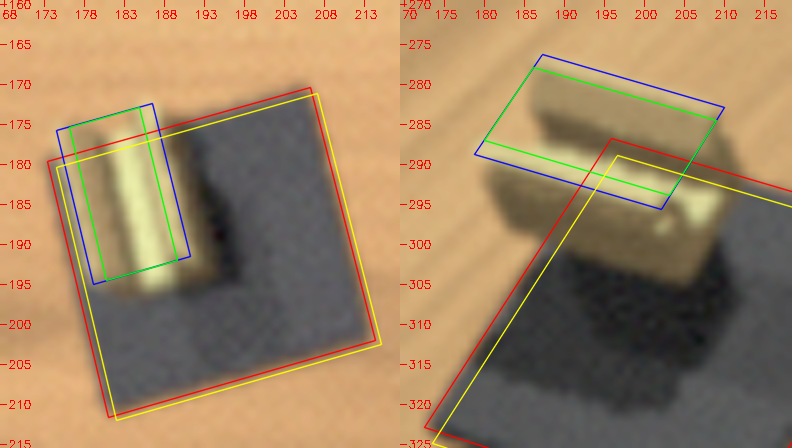

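Card: centre at (0.5805, -0.018), yaw about 0.015. Triangulated top is 108–112 mm against 110 expected, so that agrees. Stand: about (0.609, 0.2525), yaw 0.27. I'm grasping the card now.

```bash
cat >> h.py <<'E'
from station import *
def qd(yaw): # tool down, tool x at yaw-90deg
    f=yaw-np.pi/2; return np.array([0,np.cos(f/2),np.sin(f/2),0])
def st(m=""): print(m,"t",round(get_time(),2),"tcp",get_tcp_pos(),"F",get_ft_force(),"w",round(float(get_grip_width()),4))
def snap(i):
    for n in ["side","top"]: cv2.imwrite(f"pics/{n}{i}.png",read_camera(n)[:,:,::-1])
E
python3 - <<'E'
from h import *
q=qd(.015)
print(inverse_kinematics([.5805,-.018,.2],q), inverse_kinematics([.609,.2525,.25],qd(.27)))
move_pose([.5805,-.018,.19],q); st()
movel([.5805,-.018,.08],v=.15); st()
command_gripper(0.0); st("grip")
snap(1)
E
```

```text
[-0.0515  0.3487  1.7225 -0.      1.0703  1.5043] [ 0.375   0.418   1.4958 -0.      1.2278  1.6758]
 t 2.66 tcp [ 0.5805 -0.0187  0.19  ] F [ 0.36   -0.3454  0.008 ] w 1.0025
 t 3.54 tcp [ 0.5812 -0.0181  0.0807] F [-0.714  -0.4172 -0.1465] w 1.0006
grip t 4.88 tcp [ 0.5805 -0.018   0.08  ] F [-1.077   0.0247 -0.8451] w 0.0016
```

```bash
python3 - <<'E'
from h import *
a=cv2.imread("pics/side1.png")[120:320,180:380];b=cv2.imread("pics/top1.png")[120:270,220:370]
cv2.imwrite("pics/v1.png",np.hstack([cv2.resize(a,(400,400),interpolation=2),cv2.resize(b,(400,400),interpolation=2)]))
E
```

```text
(no output)
```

View pics/v1.png

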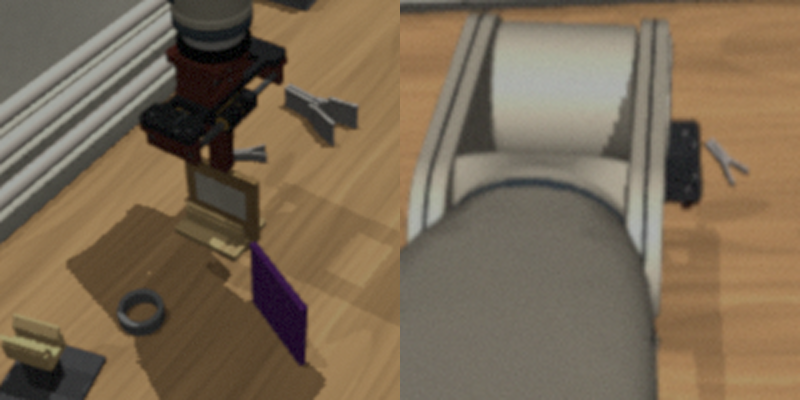

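```bash
python3 - <<'E'
from h import *
zoom("pics/side1.png","pics/v2.png",245,165,75,75,8)
print(get_joint_pos(),get_grip_width(), proj("side",[.5805,-.018,.08]),proj("side",get_tcp_pos()),get_ee_rot())
E
```

```text
[-0.0515  0.508   1.8004  0.      0.8332  1.5043] 0.0010647310577955047 (np.float64(290.55581821488977), np.float64(212.8532869428646)) (np.float64(290.5585273347929), np.float64(212.8624804189234)) [ 0.      0.7124 -0.7018 -0.    ]
```

View pics/v2.png

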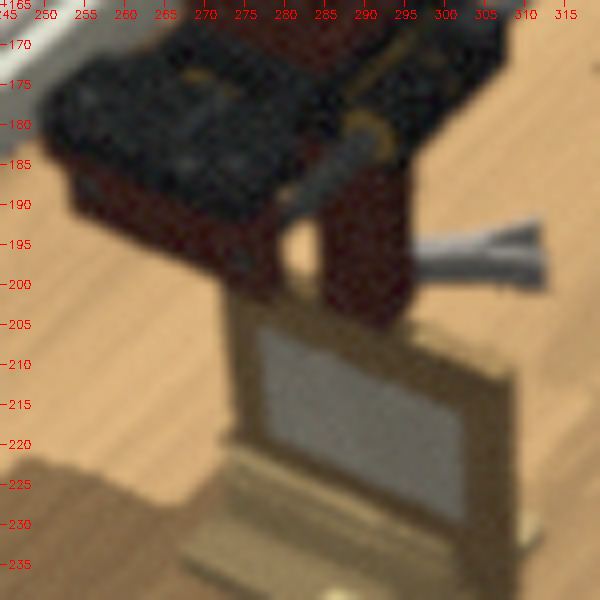

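```bash
python3 - <<'E'
from h import *
for y in (-.062,-.018,.026):
    print(y,[tuple(np.round(proj("side",[.5805,y,z]),1)) for z in (.08,.11,.14,.18)])
snap(2); zoom("pics/side2.png","pics/v3.png",230,130,100,90,8); st()
E
```

```text
-0.062 [(np.float64(301.4), np.float64(202.0)), (np.float64(301.0), np.float64(192.8)), (np.float64(300.6), np.float64(183.1)), (np.float64(300.1), np.float64(169.5))]
-0.018 [(np.float64(290.6), np.float64(212.9)), (np.float64(289.9), np.float64(203.6)), (np.float64(289.3), np.float64(193.9)), (np.float64(288.3), np.float64(180.2))]
0.026 [(np.float64(279.1), np.float64(224.4)), (np.float64(278.2), np.float64(215.1)), (np.float64(277.2), np.float64(205.3)), (np.float64(275.8), np.float64(191.6))]
 t 5.08 tcp [ 0.5805 -0.018   0.08  ] F [-0.1259  1.0042  0.3842] w 0.0046
```

View pics/v3.png

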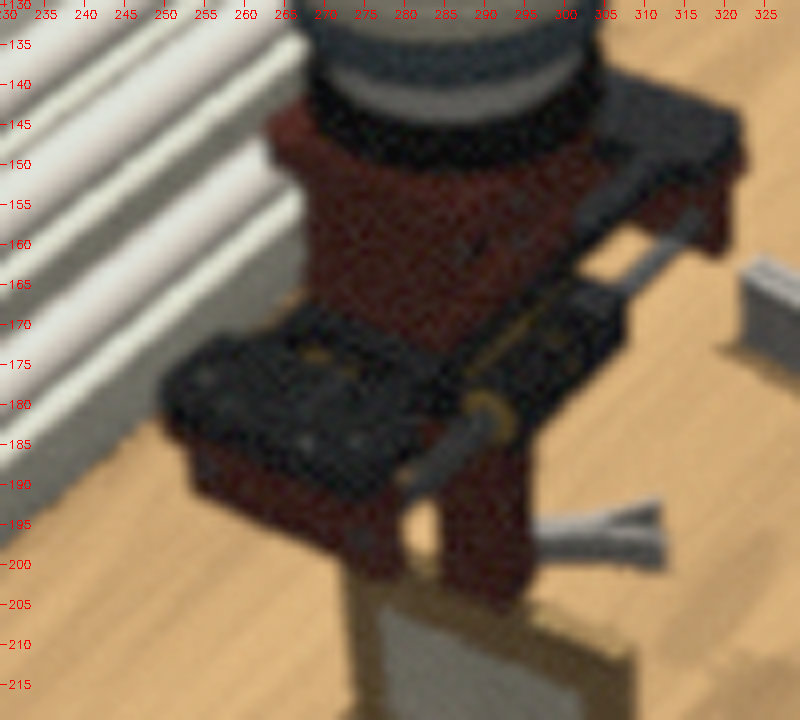

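Grip width reads 0, so the fingers shut without holding anything. I'll reopen and look.

```bash
python3 - <<'E'
from h import *
command_gripper(1.0); st()
snap(3); zoom("pics/side3.png","pics/v4.png",240,150,90,90,8)
E
```

```text
t 6.46 tcp [ 0.5805 -0.018   0.08  ] F [-0.0758 -0.4032  0.1984] w 0.9997
```

View pics/v4.png

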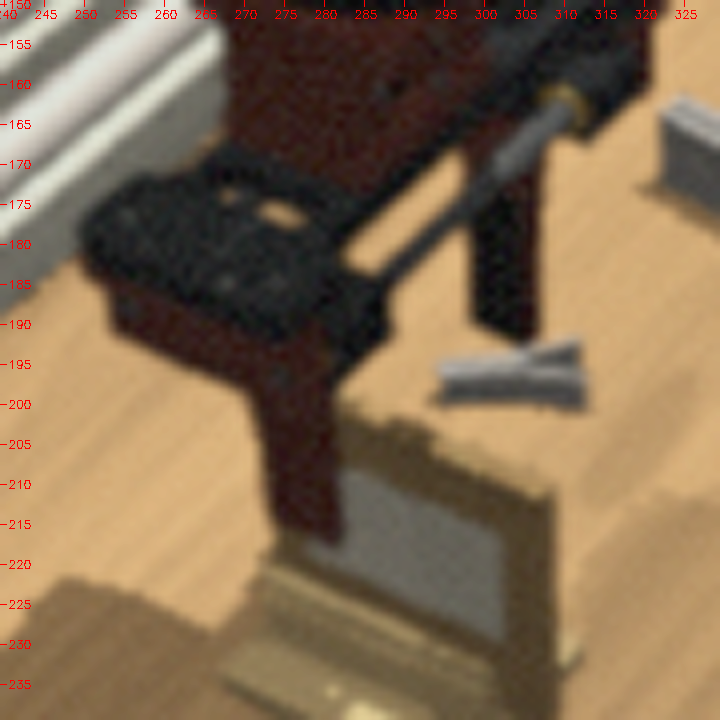

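```bash
python3 - <<'E'
from h import *
for z in (.08,.1,.105,.11,.115,.12): print(z,[tuple(np.round(proj("side",[x,y,z]),1).tolist()) for x,y in ((.5905,.0395),(.5705,.0395),(.5705,.026),(.5905,-.062),(.5705,-.062),(.5705,-.0755))])
for p in ((274,215.3),(282,218)):
  for z in (.08,.1,.11,.12): print(z,plane("side",*p,z))
E
```

```text
0.08 [(271.9, 226.3), (279.0, 229.9), (282.6, 226.1), (298.0, 200.4), (304.8, 203.6), (307.9, 200.3)]
0.1 [(271.2, 220.1), (278.4, 223.7), (282.1, 220.0), (297.7, 194.3), (304.6, 197.5), (307.8, 194.2)]
0.105 [(271.0, 218.6), (278.2, 222.2), (281.9, 218.4), (297.6, 192.8), (304.5, 195.9), (307.8, 192.7)]
0.11 [(270.8, 217.0), (278.1, 220.6), (281.8, 216.9), (297.5, 191.2), (304.5, 194.3), (307.7, 191.1)]
0.115 [(270.6, 215.4), (277.9, 219.0), (281.6, 215.3), (297.4, 189.6), (304.4, 192.7), (307.7, 189.5)]
0.12 [(270.4, 213.8), (277.7, 217.4), (281.5, 213.7), (297.4, 188.0), (304.4, 191.1), (307.7, 187.9)]
0.08 [0.6079 0.0095 0.08  ]
0.1 [0.5945 0.0242 0.1   ]
0.11 [0.5878 0.0316 0.11  ]
0.12 [0.5811 0.0389 0.12  ]
0.08 [0.5871 0.0063 0.08  ]
0.1 [0.5744 0.0211 0.1   ]
0.11 [0.568  0.0285 0.11  ]
0.12 [0.5616 0.0359 0.12  ]
```

Both fingertips project to z≈0.11 in the side view while the reported TCP is 0.08. The fingers therefore really end about 30 mm higher than reported, level with the card's top. Going down to 0.05 is safe under either reading, because the open fingers straddle the 70 mm rack.

```bash
python3 - <<'E'
from h import *
print([[zb]+[tuple(np.round(proj("side",[x,.071,zb]),1).tolist()) for x in (.618,.543)] for zb in (.16,.19,.2)])
print(movel([.5805,-.018,.05],v=.06,until_force=8)); st()
snap(4); zoom("pics/side4.png","pics/v5.png",240,150,90,90,8)
E
```

```text
[[0.16, (249.1, 204.2), (277.6, 218.3)], [0.19, (247.4, 193.6), (276.5, 207.7)], [0.2, (246.7, 189.9), (276.2, 204.0)]]
False
 t 7.21 tcp [ 0.5804 -0.018   0.0497] F [-0.1972  0.0906  0.4063] w 0.9963
```

View pics/v5.png

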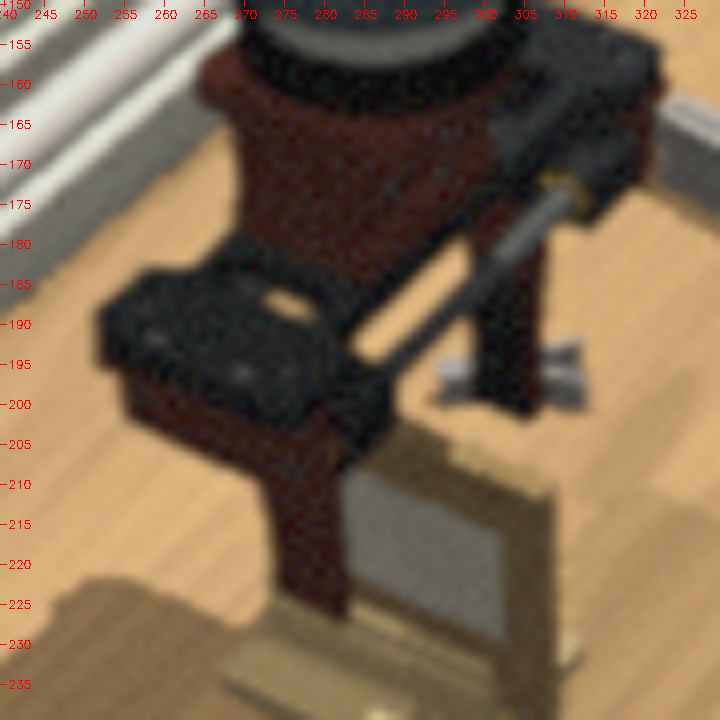

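```bash
python3 - <<'E'
from h import *
command_gripper(0.0); st("grip")
snap(5); zoom("pics/side5.png","pics/v6.png",240,150,90,90,8)
E
```

```text
grip t 8.51 tcp [ 0.5805 -0.018   0.05  ] F [-0.1967 -0.2843  0.3224] w 0.089
```

View pics/v6.png

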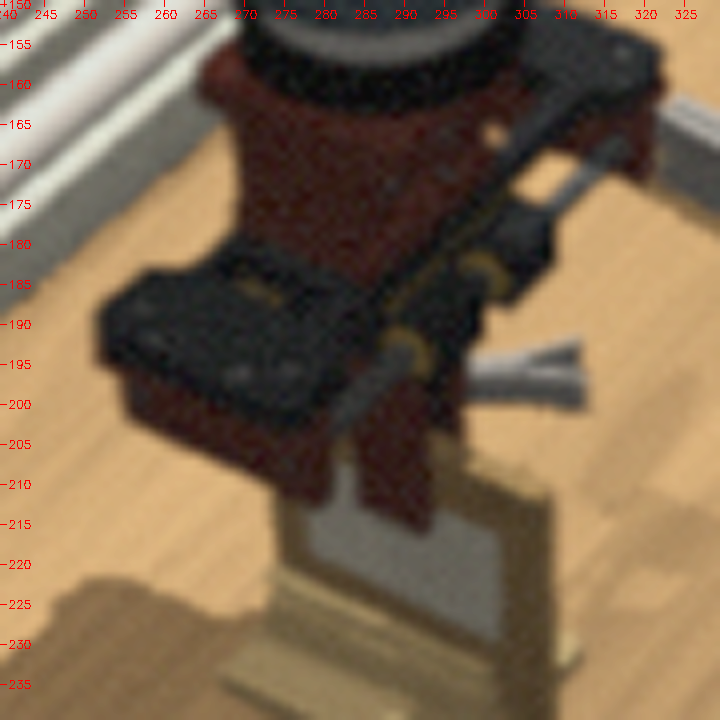

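Gripped: width 0.089 is 7.8 mm, which matches the 8 mm card. Now I'll lift and carry it above the stand.

```bash
python3 - <<'E'
from h import *
movel([.5805,-.018,.19],v=.12); st("lift")
move_pose([.609,.2525,.19],qd(.27)); st("over")
wait(.2)
movel([.609,.2525,.145],v=.1); st("hover")
snap(6)
zoom("pics/side6.png","pics/v7.png",165,215,75,95,8)
zoom("pics/top6.png","pics/v7t.png",150,130,90,90,7)
E
```

```text
lift t 9.93 tcp [ 0.5799 -0.018   0.1891] F [-0.7897  0.8671 -1.0737] w 0.0882
over t 10.98 tcp [0.6089 0.2514 0.1897] F [-0.4632  0.5388  0.2432] w 0.0861
hover t 11.78 tcp [0.6091 0.2525 0.1449] F [ 0.4578  0.2844 -0.7753] w 0.0895
```

View pics/v7.png

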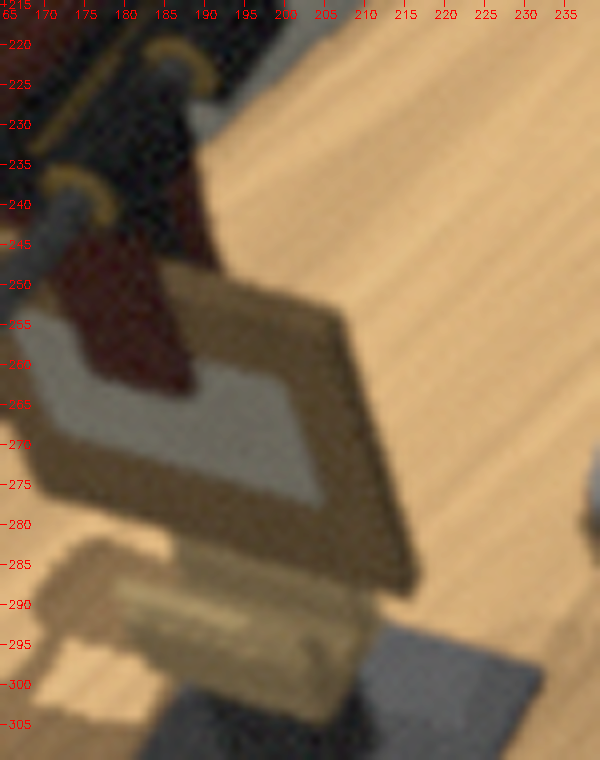

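View pics/v7t.png

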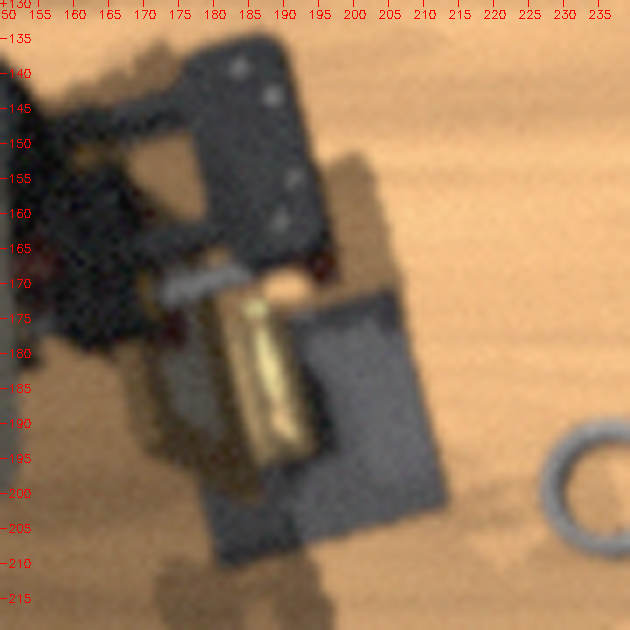

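```bash
python3 - <<'E'
from ov import *
G=(0,255,0);R=(0,0,255)
def box(cx,cy,yaw,zb): return rect(cx,cy,yaw,.1,.008,zb,G)+rect(cx,cy,yaw,.1,.008,zb+.1,R)
s=box(.609,.2525,.27,.105)
a=over("pics/top6.png","top","pics/x.png",155,160,50,56,8,s)
b=over("pics/side6.png","side","pics/x.png",165,238,56,56,8,s)
cv2.imwrite("pics/ov2.png",np.hstack([a,b]))
print(tri((187,200.5),(217.3,287)),tri((180,172),(171.5,274)))
E
```

```text
(array([0.5635, 0.2368, 0.1075]), np.float64(0.001945665961578267)) (array([0.6415, 0.2615, 0.1142]), np.float64(0.019815670006148967))
```

View pics/ov2.png

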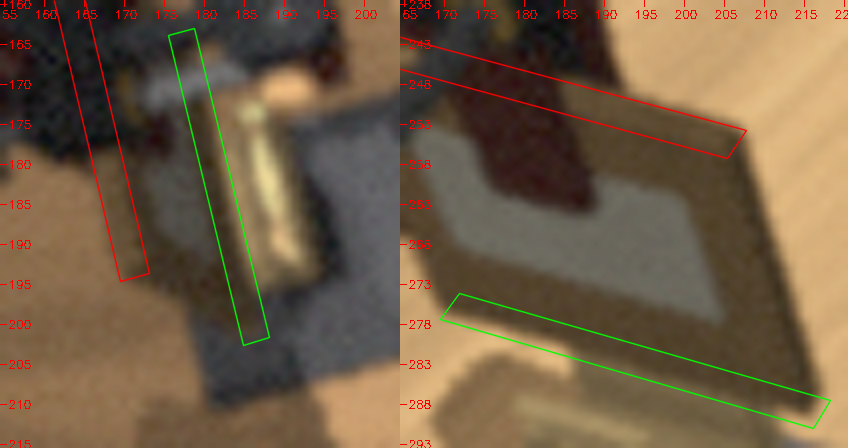

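The held card matches the predicted box for a +30–33 mm height offset within about 2 px in both views. I'll shift about 1.5 mm and lower slowly with a force stop.

```bash
python3 - <<'E'
from h import *
u=np.array([np.cos(.27),np.sin(.27)]);n=np.array([-u[1],u[0]])
p=np.array([.609,.2525])-.001*u-.0013*n
movel([*p,.145],v=.05)
print(p,movel([*p,.122],v=.06,until_force=4)); st("a")
print(movel([*p,.095],v=.03,until_force=4)); st("b"); print(get_ft_torque())
snap(7)
zoom("pics/side7.png","pics/v8.png",160,225,75,90,8)
zoom("pics/top7.png","pics/v8t.png",150,130,90,90,7)
E
```

```text
[0.6084 0.251 ] True
a t 12.52 tcp [0.6075 0.2513 0.1224] F [-0.0195  2.1984 -2.455 ] w 0.0844
True
b t 12.95 tcp [0.6078 0.2515 0.1168] F [ 0.3248  0.493  -1.9251] w 0.0886
[ 0.0993 -0.0189  0.0177]
```

View pics/v8.png

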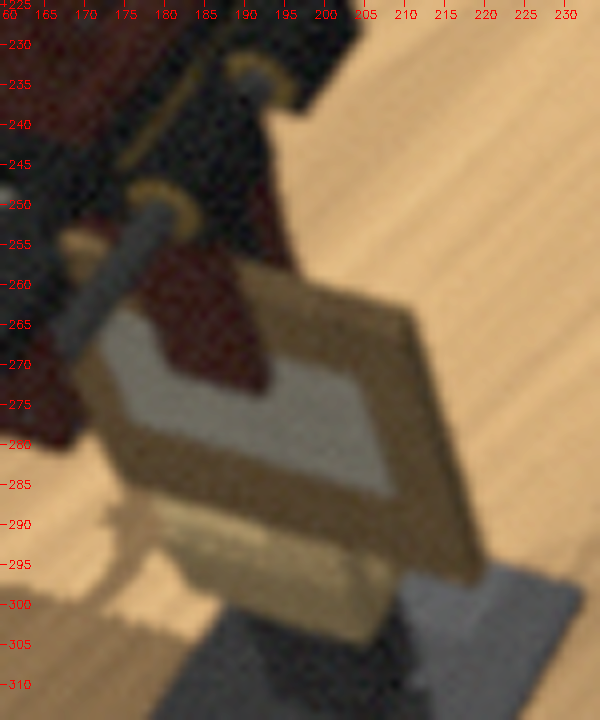

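View pics/v8t.png

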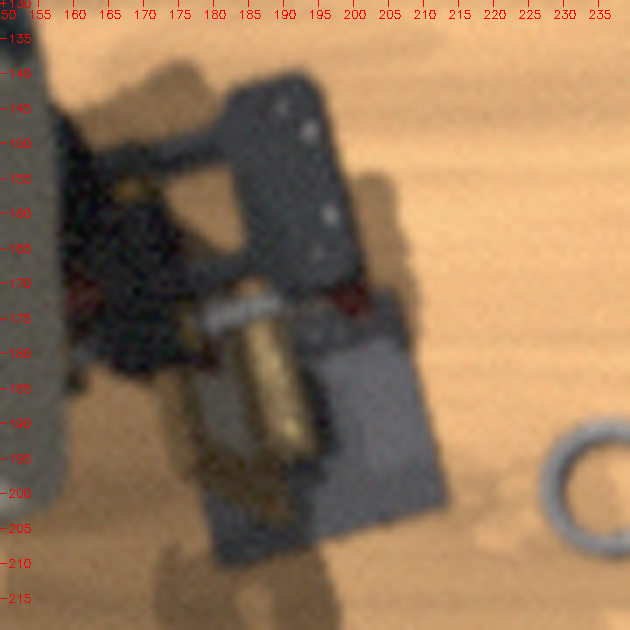

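```bash
python3 - <<'E'
from h import *
p=[.6084,.251]
for k in range(3):
    r=movel([*p,.100],v=.02,until_force=7); st(r); print(get_ft_torque())
    if get_tcp_pos()[2]<.112: break
E
```

```text
True t 13.56 tcp [0.6083 0.2517 0.1098] F [-0.4647  0.0132  4.6124] w 0.0926
[ 0.0022  0.0963 -0.031 ]
```

Contact at reported 0.1098, exactly the 60 mm rise expected (lower edge 10 mm to 70 mm), and lateral force is near 0. I'll check the position before letting go.

```bash
python3 - <<'E'
from ov import *
snap(8)
G=(0,255,0);R=(0,0,255)
def box(cx,cy,yaw,zb): return rect(cx,cy,yaw,.1,.008,zb,G)+rect(cx,cy,yaw,.1,.008,zb+.1,R)
s=box(.6085,.2518,.27,.07)+rect(.6085,.2518,.27,.05,.03,.095,(255,0,0))
a=over("pics/top8.png","top","pics/x.png",160,160,56,56,7,s)
b=over("pics/side8.png","side","pics/x.png",170,253,56,56,7,s)
cv2.imwrite("pics/ov3.png",np.hstack([a,b]))
E
```

```text
(no output)
```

View pics/ov3.png

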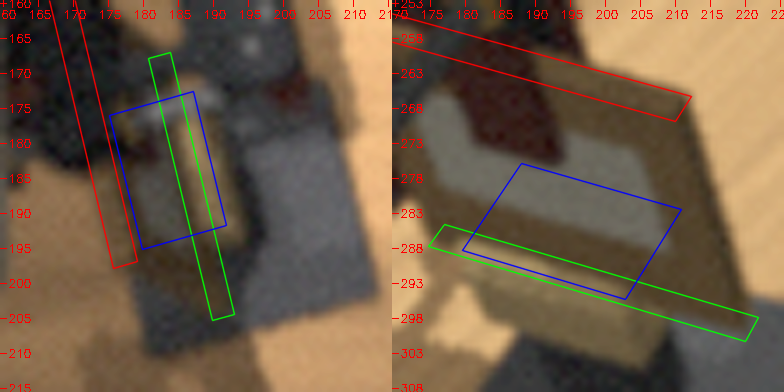

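```bash
python3 - <<'E'
from ov import *
command_gripper(0.4); st("rel")
movel([.6084,.251,.21],v=.12); st("up")
move_pose([.5,.0,.24],qd(.0)); st("away")
snap(9)
G=(0,255,0);R=(0,0,255)
zoom("pics/side9.png","pics/x1.png",165,250,60,80,7)
zoom("pics/top9.png","pics/x2.png",155,155,54,80,7)
cv2.imwrite("pics/v9.png",np.hstack([cv2.imread("pics/x1.png"),cv2.imread("pics/x2.png")]))
E
```

```text
rel t 14.28 tcp [0.6075 0.2514 0.109 ] F [-0.4881  0.063   0.5167] w 0.4017
up t 15.27 tcp [0.6078 0.2507 0.2091] F [-0.19   -0.1653 -0.0483] w 0.4011
away t 16.33 tcp [0.5007 0.0006 0.24  ] F [ 0.8852 -0.0967  0.7933] w 0.3988
```

View pics/v9.png

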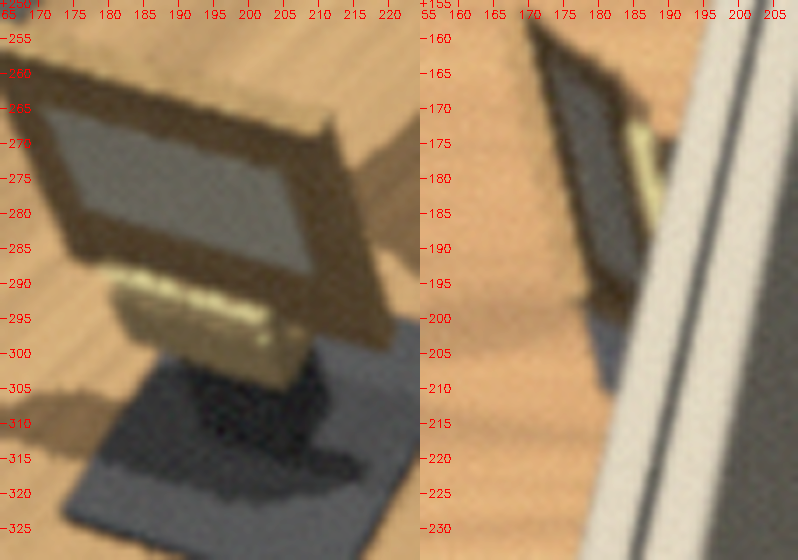

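View pics/top9.png

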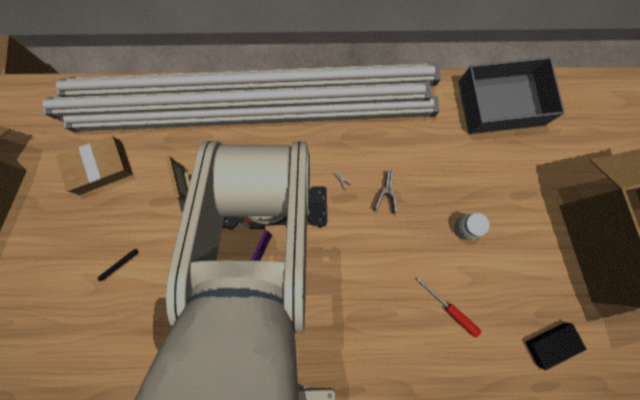

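```bash
python3 - <<'E'
from h import *
u=np.array([np.cos(.27),np.sin(.27)]);n=np.array([-u[1],u[0]])
f=lambda P:(round(float(P[:2]@u),4),round(float(P[:2]@n),4))
print("card z.07 far/near",f(plane("side",175,287,.07)),f(plane("side",219.8,299.7,.07)))
print("card z.17 near -y",f(plane("side",212,266,.17)), "near +y",f(plane("side",210,269.5,.17)))
print("top: card top far",f(plane("top",170.5,158,.17)),"near",f(plane("top",178,197,.17)))
print("head",f(plane("side",179.3,288.3,.095)),f(plane("side",203,295.5,.095)))
print("foot ctr",f(np.array([.6088,.2525])))
zoom("pics/side9.png","pics/x1.png",165,275,60,45,13)
E
```

```text
card z.07 far/near (0.7038, 0.0828) (0.6053, 0.0815)
card z.17 near -y (0.6041, 0.0761) near +y (0.6037, 0.0839)
top: card top far (0.697, 0.0749) near (0.604, 0.0788)
head (0.6789, 0.0956) (0.6279, 0.0959)
foot ctr (0.6541, 0.081)
```

View pics/x1.png

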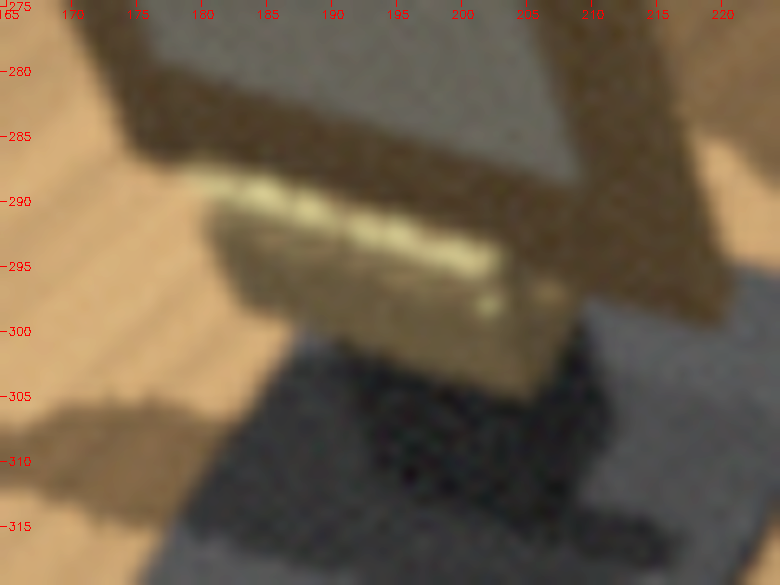

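The card is upright and let go. Its centre along the slot is 0.6546 against 0.653–0.654 for the stand, so it is centred to about 1 mm. Next is the clip: axis yaw about -0.165, squeeze point about (0.559, -0.253).

```bash
python3 - <<'E'
from ov import *
q=qd(-.165)
print(inverse_kinematics([.5595,-.2533,-.028],q))
command_gripper(1.0)
move_pose([.5595,-.2533,.10],q); st()
movel([.5595,-.2533,.03],v=.12); st()
snap(10)
s=rect(.5595,-.2533,-.165,.02,.088,.06,(0,255,0))
a=over("pics/side10.png","side","pics/x.png",290,120,95,80,8,s)
cv2.imwrite("pics/v10.png",a)
E
```

```text
[-0.4445  0.7134  1.746  -0.      0.6822  1.2913]
 t 18.51 tcp [ 0.5599 -0.2526  0.1007] F [-0.4315  0.5976  0.6421] w 0.9999
 t 19.24 tcp [ 0.5601 -0.2532  0.0305] F [-0.342  -0.2008 -0.3729] w 1.0013
```

View pics/v10.png

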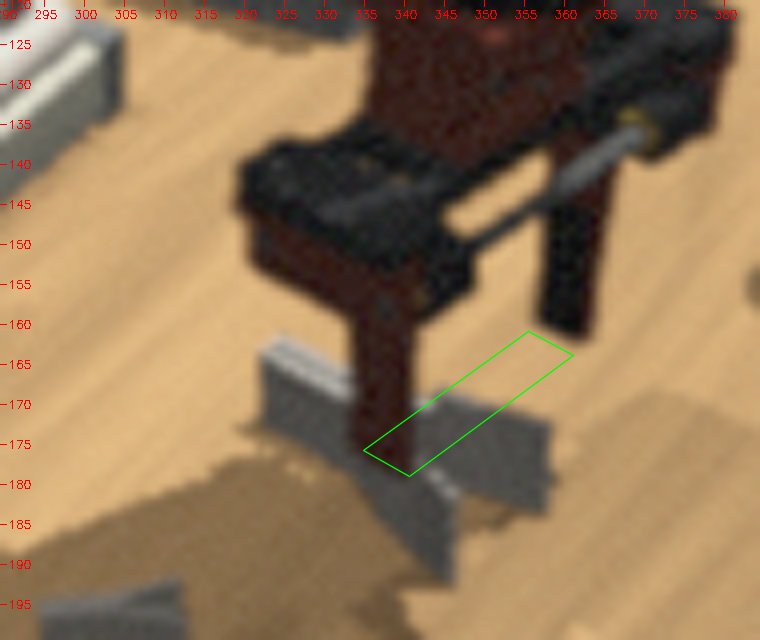

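```bash
python3 - <<'E'
from ov import *
p=[.5605,-.2533]
movel([*p,-.005],v=.08,until_force=10); st()
r=movel([*p,-.045],v=.025,until_force=8); st(r)
z=get_tcp_pos()[2]
movel([*p,z+.003],v=.03); st()
snap(11)
zoom("pics/side11.png","pics/v11.png",290,130,95,80,8)
E
```

```text
t 19.93 tcp [ 0.5602 -0.2532 -0.0056] F [ 0.8638 -0.2072 -0.8089] w 1.0028
True t 20.96 tcp [ 0.5604 -0.2532 -0.0309] F [-1.2737 -0.334   7.5144] w 1.0021
 t 21.23 tcp [ 0.5606 -0.2533 -0.0279] F [-0.5373  0.6768  0.5275] w 1.0036
```

View pics/v11.png

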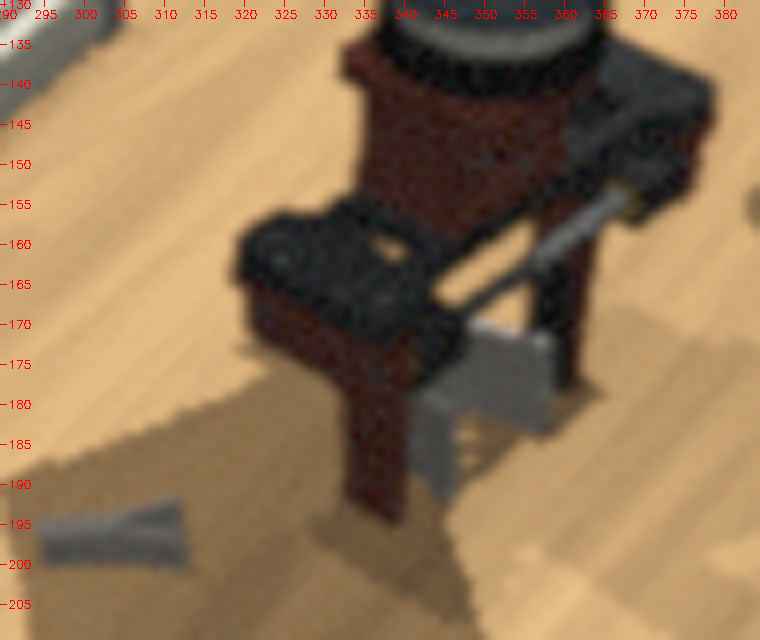

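The table was felt at reported -0.031, which confirms the 31 mm offset. The handles lie between the fingers, so I'll squeeze and lift a little.

```bash
python3 - <<'E'
from ov import *
command_gripper(0.0); st("sq")
p=get_tcp_pos(); 
movel([p[0],p[1],.06],v=.1); st("lift")
snap(12)
zoom("pics/side12.png","pics/v12.png",290,110,95,80,8)
E
```

```text
sq t 22.27 tcp [ 0.5605 -0.2533 -0.0279] F [-0.0346  0.1084 -0.6072] w 0.3182
lift t 23.31 tcp [ 0.56   -0.2531  0.0594] F [ 0.4539  0.832  -0.5585] w 0.3102
```

View pics/v12.png

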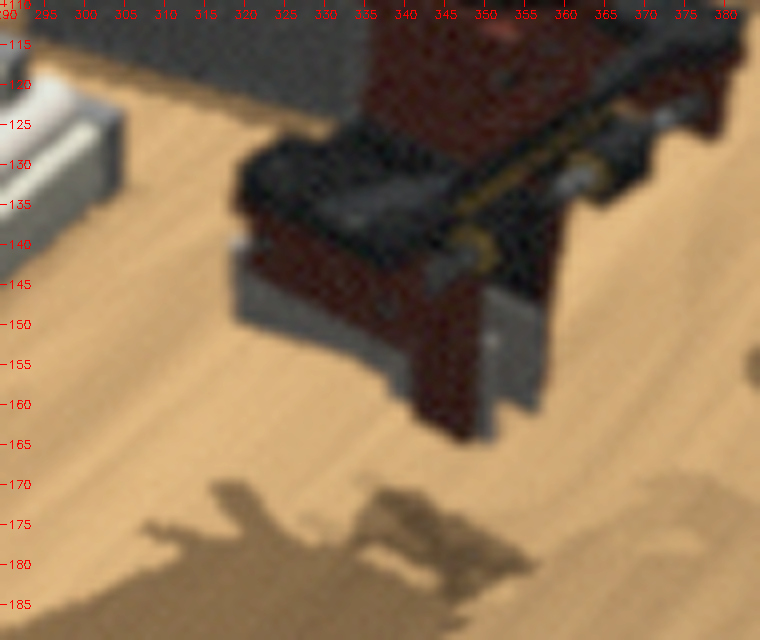

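View pics/top12.png

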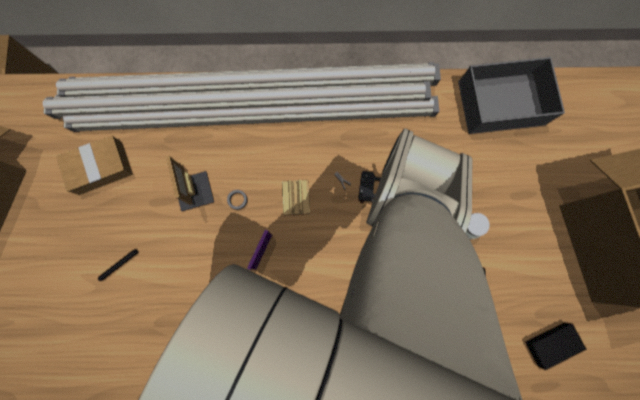

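The clip is squeezed to 28 mm, its full stop. I'll carry it to the robot's side of the card, stop short and look.

```bash
cat >> h.py <<'E'
U=np.array([np.cos(.27),np.sin(.27)]);N=np.array([-U[1],U[0]])
def un(u,n): return (U*u+N*n).tolist()
E
python3 - <<'E'
from ov import *
movel([.56,-.2533,.16],v=.12)
q=qd(.27)
print(un(.44,.0802),inverse_kinematics([*un(.44,.0802),.16],q))
move_pose([*un(.44,.0802),.16],q); st()
movel([*un(.44,.0802),.072],v=.1); st()
movel([*un(.485,.0802),.072],v=.06); st()
wait(.2);snap(13)
zoom("pics/side13.png","pics/v13.png",175,235,95,80,8)
zoom("pics/top13.png","pics/v13t.png",150,150,90,80,8)
E
```

```text
[0.4026673331785476, 0.1946562580316301] [ 0.4237  0.2072  2.0355 -0.      0.8988  1.7245]
 t 26.12 tcp [0.4033 0.1943 0.1601] F [ 0.3821  0.5692 -1.0124] w 0.3127
 t 27.16 tcp [0.4031 0.1948 0.0724] F [ 0.335   0.3356 -1.2094] w 0.3081
 t 28.06 tcp [0.4455 0.2065 0.0718] F [-0.9297 -0.5631 -0.8072] w 0.313
```

View pics/v13.png

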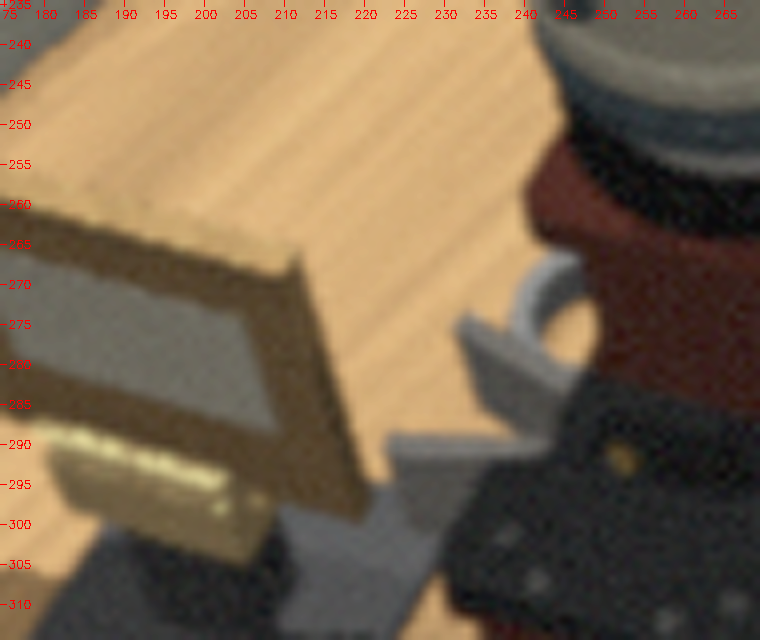

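View pics/v13t.png

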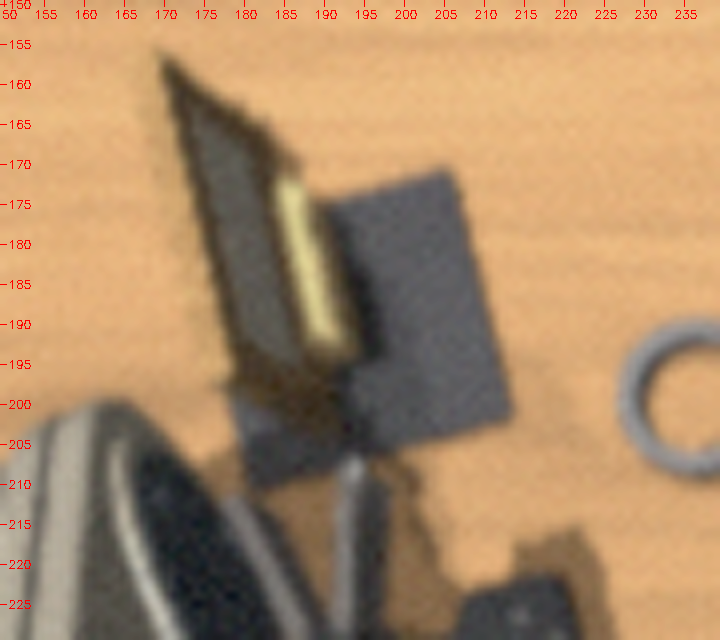

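```bash
python3 - <<'E'
from h import *
f=lambda P:(round(float(P[:2]@U),4),round(float(P[:2]@N),4),round(float(P[2]),4))
a=tri((178.3,211.8),(223.2,289.3));b=tri((193.8,207),(231.8,274.7))
print(f(a[0]),a[1],f(b[0]),b[1])
for z in (.135,.14): print(z,[f(plane("top",178.3,211.8,z)),f(plane("top",193.8,207,z)),f(plane("side",223.2,289.3,z)),f(plane("side",231.8,274.7,z))])
E
```

```text
(0.5787, 0.0953, 0.1371) 0.0009711851419242273 (0.5806, 0.0597, 0.1328) 0.000907778146545999
0.135 [(0.5797, 0.0961, 0.135), (0.5805, 0.0593, 0.135), (0.5792, 0.094, 0.135), (0.5791, 0.061, 0.135)]
0.14 [(0.5785, 0.0946, 0.14), (0.5793, 0.058, 0.14), (0.5768, 0.0968, 0.14), (0.5767, 0.064, 0.14)]
```

Both jaws are visible. Their ends are at u=0.579 along the slot axis, 35.6 mm apart over the outsides, centred at n≈0.0775, with tops at z≈0.135. The card edge is at u=0.604, n≈0.079. I'll correct +1.5 mm sideways and +2 mm up, then advance 38 mm.

```bash
python3 - <<'E'
from ov import *
movel([*un(.485,.0817),.074],v=.04)
r=movel([*un(.523,.0817),.074],v=.05,until_force=6); st(r)
wait(.3);st();snap(14)
zoom("pics/side14.png","pics/v14.png",175,240,80,70,10)
zoom("pics/top14.png","pics/v14t.png",155,160,70,60,11)
E
```

```text
False t 29.52 tcp [0.4819 0.2181 0.0739] F [-0.3371 -0.1    -0.5307] w 0.3114
 t 29.82 tcp [0.4821 0.2182 0.074 ] F [-0.3142  0.8704 -0.2996] w 0.3138
```

View pics/v14.png

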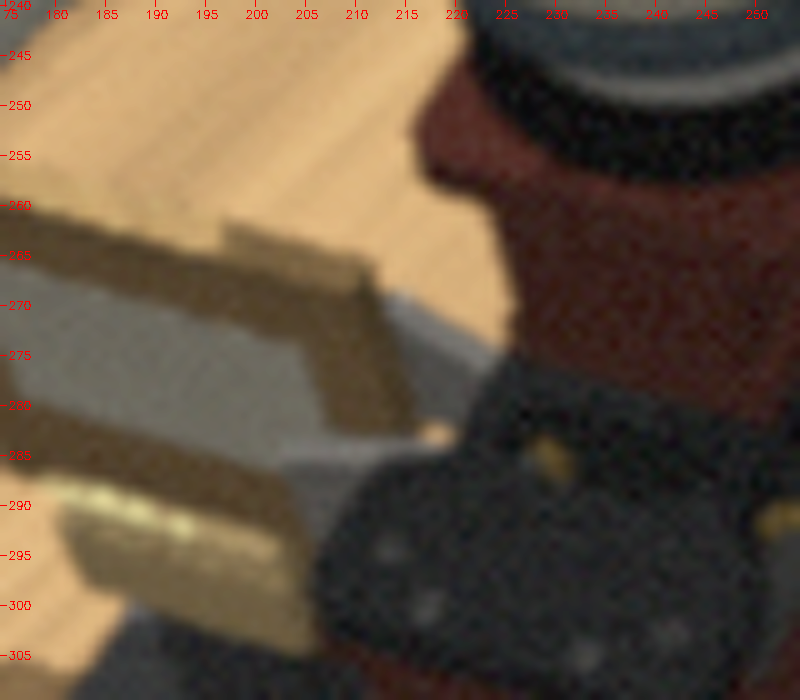

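View pics/v14t.png

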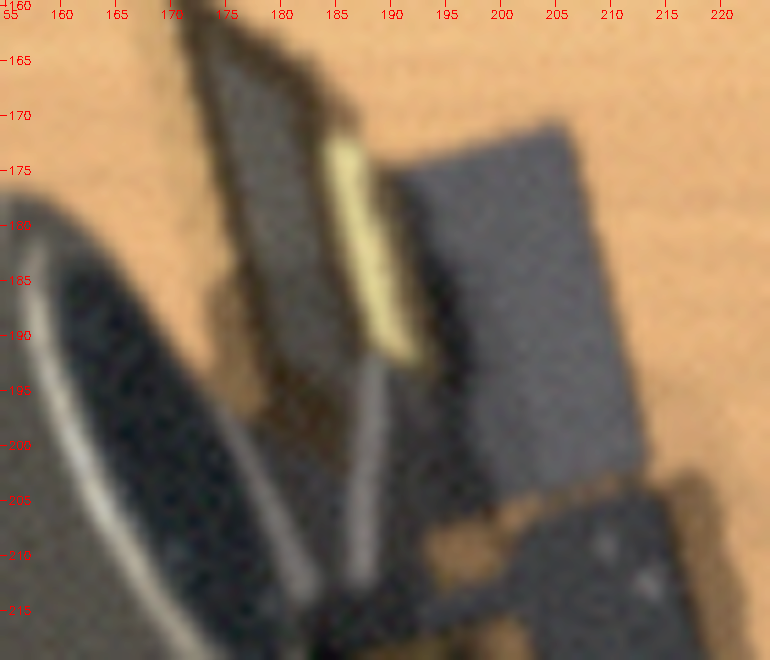

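```bash
python3 - <<'E'
from h import *
f=lambda P:[round(float(P[:2]@U),4),round(float(P[:2]@N),4)]
z=.14
print("top +y jaw",f(plane("top",183,213,z)),f(plane("top",175.5,198.3,z)))
print("top -y jaw",f(plane("top",187.3,212,z)),f(plane("top",189,192.8,z)))
print("side +y tip",f(plane("side",202.8,284.3,z)),"-y jaw inner edge at card",f(plane("side",213,269.5,z)),f(plane("side",224,275,z)))
print("card near edge bottom z.. top view",f(plane("top",178.3,197,.17)), "side corners z.17",f(plane("side",210.3,269.3,.17)),f(plane("side",212,265.7,.17)))
E
```

```text
top +y jaw [0.5727, 0.0849] [0.6111, 0.0937]
top -y jaw [0.5722, 0.075] [0.6149, 0.0609]
side +y tip [0.6164, 0.0985] -y jaw inner edge at card [0.615, 0.0641] [0.5899, 0.069]
card near edge bottom z.. top view [0.6038, 0.0782] side corners z.17 [0.6034, 0.0833] [0.6045, 0.0755]
```

The jaw ends straddle the edge with 12 mm overlap. The gap is centred at n=0.079, matching the card, with about 10 mm clear each side, and no contact force showed. One last look at the bystanders before I hand in.

```bash
python3 - <<'E'
import cv2,numpy as np
a=cv2.imread("pics/side0.png").astype(int);b=cv2.imread("pics/side14.png").astype(int)
cv2.imwrite("pics/fin.png",b.astype("uint8"))
t0=cv2.imread("pics/top0.png").astype(int);t=cv2.imread("pics/top14.png").astype(int)
for n,(x,y,w) in {"tape":(237,200,12),"small":(342,181,9),"jar":(473,225,17)}.items(): print(n,abs(t0-t)[y-w:y+w,x-w:x+w].mean(), abs(np.diff(t0[y-w:y+w,x-w:x+w],axis=1)).mean())
E
```

```text
tape 3.7783564814814814 6.968599033816425
small 4.409465020576132 6.8202614379084965
jar 4.2246251441753175 5.927213309566251
```

View pics/top14.png

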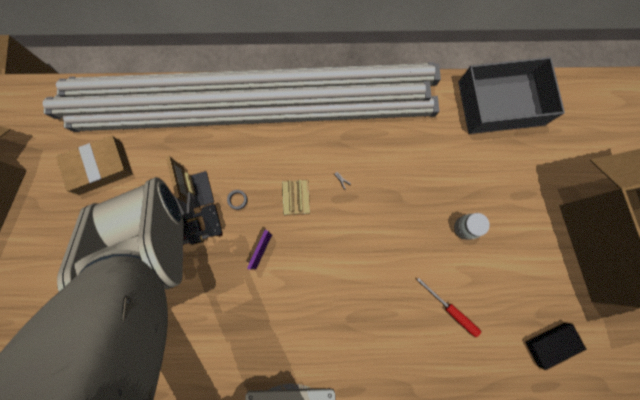

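The tape (237,200), small clip (342,181) and jar (473,225) haven't moved, and the rack (295,197) is empty.

```bash
python3 - <<'E'
from h import *
st(); job_done(); st("done")
E
```

```text
t 29.92 tcp [0.4822 0.2182 0.074 ] F [-0.4452  0.06   -0.7767] w 0.3106
the job is handed in; nothing more can be done
the job is handed in; nothing more can be done
```

The card is upright in the stand's slot and let go. The large clip is held squeezed wide open around its robot-side edge. I handed in at about 30 s of the 61 s allowed.

**Last checks**
- **Card:** centred along the slot to about 1 mm. It touched down 60 mm higher than in the rack, exactly as expected.
- **Clip:** the grip width of 0.31 is about 28 mm, which is fully squeezed. The jaws overlap the card edge by about 12 mm, with about 10 mm clear on each side and no contact force. Clip mid-height is about 0.12 m by the robot's readings, level with the card's middle.
- **Bystanders:** the tape ring, small clip and jar have not moved.

**What disagreed**
- **Finger height:** the fingertips were about 31 mm higher than the reported TCP. My first grip on the card therefore closed on air just above it, and nothing was disturbed. The side view and a light touch on the table both showed the offset, and I corrected for it.
- **Clip height by camera:** two-view readings just before the final 2 mm raise put the clip tops at 133–137 mm, where 140 mm was expected. I trusted the touch-based height instead.

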